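# String the spacer plates on a bent skewer and hang them up

### The arm

A 7-joint arm with a two-finger parallel gripper is mounted at the origin on the work surface; the furniture and walls round the work are solid. World frame = base frame: x ahead of the robot, y to its left, z up, the work surface at z = 0. Lengths are in mm, angles in rad, forces in N, time in s.
With the tool pointing down it reaches from about 400 to 875 mm from the base axis. Payload 4.4 kg.
Tool frame: the origin (TCP) lies on the centre line of the jaws, within the pads' length; the fingertips stand 25 mm ahead of it and the grasp point (between the pads) lies 6 mm ahead of it; x points along the fingers, y is the direction in which the jaws open and shut, and the axes are right-handed (so a half turn about x gives the same grasp; the last joint's range is limited). The gripper opens to 85 mm and grips with 20 to 120 N. Pads are 22 mm wide; open, the fingers measure 114 mm over their backs; the gripper's body (76 mm by 85 mm) begins 54 mm behind the grasp point. The pads swing forward as they close: fully open they stand 13 mm farther back than shut.
Start: joints at [-1.195, 0.628, 0.038, 1.517, -0.027, 0.996, -0.02], TCP at [277.899, 587.614, 256.313] pointing down, gripper open.
Joint ranges: [-3.06, 3.06], [-0.37, 2.12], [-1.25, 1.32], [0.18, 2.47], [-1.1, 4.24], [0.23, 1.98], [-2.94, 2.94]. Speed limits (rad/s): [2.57, 2.57, 3.14, 3.14, 3.14, 3.14, 3.14].

### API

Orientations are given as [roll, pitch, yaw] about the fixed x, y, z axes, in that order (R = Rz(yaw) Ry(pitch) Rx(roll)).
In Python, from cell import * gives the robot as it stands. The module is installed in compiled form; this text tells all that it offers.
- The arm moves only by the tool jog_arm, never from a script. Its argument "series" is a list of rows, each a list of 3 entries, a list of its own where there are three numbers: the turn, a rotation vector about the tool's x, y, z in degrees, then the shift along the tool's x, y, z in mm, then the gripper's target within -1 to 1 (shut at 1, half-way at 0, fully open at -1). In form: [[[rx, ry, rz], [dx, dy, dz], hand], ...]. A call has 1 to 8 rows; each row shifts and turns the commanded pose from where the row before left it, along the tool's axes as they then stand; what a row does not reach is not made up. A row lasts 1/8 s, in which the tool goes at most 62.5 mm and 10.7 degrees, less where a joint would pass 70% of its speed; a pose out of reach is approached as far as the arm can. A call is refused whole if a number of a shift passes 62.5 or a number of a turn 10.7, either way. A call with a gripper value outside its range is refused whole. The fingers move at their own pace and stop on an object; the grip force is fixed at half the most. Time passes only in rows, so rows that do not move let the fingers close. It gives the time, the measured TCP pose, the force and the opening at its end, in the units of the state.
- read_state(): the state, without advancing time (a new reading comes with each control period).
- get_image(name): name is "scene" or "top" or "wrist"; returns a dict with "img" (384x512x3 uint8, red, green, blue), "range_z" (384x512 float32, mm along the optical axis (not along the pixel's ray), 0 where there is no reading), "fovy" (degrees; the focal length in pixels is half the picture's height over the tangent of half this angle, whatever the lens; pixels are square), "cx", "cy" (the principal point, pixels), "cam_to_world" (4x4, takes a point from camera to world coordinates). Camera axes: x right, y up, looking along -z (the intrinsics and any distortion apply to the point x, -y, -z); pixel columns grow to the right and rows downward; lengths in mm; the calibration is good to about 2 mm. A picture is of the moment at which its call begins.
- finish_job(): hands the job in, once; it reports no verdict.
The state is a dict: "clock": time; "qpos": joint angles; "qd": joint speeds; "tau": joint torques, N m; "eef_pos": TCP position; "tool_rot": TCP orientation; "force": force on the tool from outside, world axes, zero at the start; "torque": the same for the moment, N m; "width": finger opening in mm.
Only numpy, scipy, OpenCV 4.12 (cv2) and the standard library are available. Lean on these libraries where they do the work, as an engineer would, in place of code of your own. Each camera call takes 0.05 s, during which the arm holds its last target. There are 200 camera calls.

### The job

Thread the orange-handled skewer through the holes of all three degreased plates standing in the grooved rack, lift them out of the rack together on the skewer, and lay the skewer level in the two notches of the grey stand so that the three plates hang between its forks. The skewer's wire is slightly bent sideways, so feel where its tip is (for example against a steel post of the rack) and do not ram the plates. Touch the plates with the skewer only, do not drop any, and leave the white bin and the red-lidded jar where they stand.

Things in the scene. Friction and masses are not known exactly. Their poses are not given: they have to be found in the camera images.
- rack: Fixed wooden grooved rack. Origin under its middle on the bench; x = threading direction, z up. Three grooves along y, at x = -36, 0 and +36 mm: 11 mm wide, 90 mm long, floor 45 mm and ribs 61 mm above the bench; each holds one plate upright. Wood spans x -49 to +57, y -52 to +52 mm; the black base, 12 mm high, x -90 to +60, y -56 to +56 mm. Thread from -x to +x; past the far end it is free.
- rack_post_left (a point): Axis of the fixed, rigid steel post at the rack's entry end, +y side (rack x = -70, y = +44 mm), at hole height, 70 mm above the bench. Round, 12 mm in diameter, top 105 mm above the bench. Touching it sideways with the wire tells how the wire is bent.
- rack_post_right (a point): The same for the post at the rack's -y side (rack x = -70, y = -44 mm).
- plate_a: Loose square aluminium plate 50 x 50 x 8 mm, about 50 g, standing in any one of the grooves. Origin = centre of plate and of its round 14 mm hole, 70 mm above the bench; x = hole axis. Slides easily along its groove. Plates stand 5 to 11 mm off the rack's middle, neighbours to opposite sides: holes are 10 to 22 mm out of line, so push a threaded plate sideways with the wire to reach the next hole.
- plate_b: Another plate like plate_a, in another groove.
- plate_c: Another plate like plate_a, in another groove.
- skewer: Loose skewer, 140 g, lying on the bench. Origin on the handle's axis, mid-length, 21 mm above the bench as it lies; x towards the wire, z up. Orange handle 70 mm long (x), 18 mm wide (y), from 21 mm below to 11 mm above the origin: grasp it across its width from above. Held level, its tip may sag 1 to 2 mm.
- skewer_neck (a point): Point of the handle's axis 48 mm ahead of the skewer's origin. Straight round wire, 8 mm thick, from x = 35 mm to the tip at 265 mm (last 17 mm tapered); collar 42 mm in diameter at x = 61 to 65 mm. The wire is bent sideways (about z) at x = 35 mm by an unknown angle up to 0.11 rad either way: tip up to 25 mm off. The bend stays, but yields if the tip is pushed sideways with over 5 N.
- stand: Fixed grey stand. Origin under its middle on the bench; x along the resting skewer, towards its tip; z up. Base 220 x 60 mm, 12 mm high, with a fork at each end. The skewer rests with its handle's middle at x = -140 mm, the bare wire between handle and collar in the near fork, the wire near its tip in the far fork, the plates between the forks.
- fork_near (a point): Axis of the resting wire in the near fork (stand x = -92 mm), 90 mm above the bench. The fork is 10 mm thick (x) and has a V notch open at the top, 40 mm wide there, its tips 106 mm above the bench.
- fork_far (a point): The same for the far fork (stand x = +92 mm).
- white_bin: Bystander: white parts bin, 96 x 138 x 80 mm, origin under its middle.
- washer_jar: Bystander: jar with red lid, 60 mm in diameter, 78 mm high, origin under its middle.

How it is judged (in metres and radians):
On the way:
1. all three plates are on the skewer and lifted together clear of the rack (plate centres more than 95 mm above the bench) (x of plate_a in the frame of skewer between 0.067 and 0.255 m and y of plate_a in the frame of skewer between -0.032 and 0.032 m and z of plate_a in the frame of skewer between -0.022 and 0.022 m and x of plate_b in the frame of skewer between 0.067 and 0.255 m and y of plate_b in the frame of skewer between -0.032 and 0.032 m and z of plate_b in the frame of skewer between -0.022 and 0.022 m and x of plate_c in the frame of skewer between 0.067 and 0.255 m and y of plate_c in the frame of skewer between -0.032 and 0.032 m and z of plate_c in the frame of skewer between -0.022 and 0.022 m and height (world z) of each of plate_a, plate_b, plate_c above 0.095 m), for 0.2 s.
At the end, for the whole second after the job is handed in: The skewer lies level (4 degrees) in both notches, its origin 82 to 98 mm high, 125 to 155 mm before the stand's middle and within 20 mm of its centreline; all three plates are on the wire beyond the collar, hang at rest between the forks; nothing is held (x of plate_a in the frame of skewer between 0.067 and 0.255 m and y of plate_a in the frame of skewer between -0.032 and 0.032 m and z of plate_a in the frame of skewer between -0.022 and 0.022 m and x of plate_b in the frame of skewer between 0.067 and 0.255 m and y of plate_b in the frame of skewer between -0.032 and 0.032 m and z of plate_b in the frame of skewer between -0.022 and 0.022 m and x of plate_c in the frame of skewer between 0.067 and 0.255 m and y of plate_c in the frame of skewer between -0.032 and 0.032 m and z of plate_c in the frame of skewer between -0.022 and 0.022 m and x of skewer in the frame of stand between -0.155 and -0.125 m and y of skewer in the frame of stand between -0.02 and 0.02 m and z of skewer in the frame of stand between 0.082 and 0.098 m and angle between skewer's own x axis and vertical between 1.5 and 1.64 rad and linear speed of skewer below 0.02 m/s and x of plate_a in the frame of stand between -0.083 and 0.083 m and height (world z) of each of plate_a, plate_b, plate_c above 0.06 m and linear speed of each of plate_a, plate_b, plate_c below 0.05 m/s and x of plate_b in the frame of stand between -0.083 and 0.083 m and x of plate_c in the frame of stand between -0.083 and 0.083 m); the robot touches nothing.
It fails at once if a gripper finger touches a plate (contact force between the fingers and plate_a above 1 N or contact force between the fingers and plate_b above 1 N or contact force between the fingers and plate_c above 1 N).
It fails at once if a plate is dropped to the bench (height (world z) of any of plate_a, plate_b, plate_c below 0.04 m).
It fails at once if the skewer is rammed into the plates or the rack (over 40 N) (contact force between skewer and plate_a above 40 N or contact force between skewer and plate_b above 40 N or contact force between skewer and plate_c above 40 N or contact force between skewer and rack above 40 N).
It fails at once if a bystander is shifted by more than 30 mm (distance of any of white_bin, washer_jar from where it was at the start of the episode above 0.03 m).
It also fails if it takes over 72 s, if anything falls off the work surface, if the arm or the gripper's body presses on something with over 40 N, if the wrist force passes 120 N, or if a joint passes its speed limit or range.

## Working session

There is one attempt and no reset: what is moved stays moved. The work goes in short steps, Python scripts to look and compute and a tool call to move; the robot and the scene stay as the last step left them, time stands still between calls to the robot, and variables do not carry over. Pictures are saved under pics/ and viewed, about 8 in all and at most 12, crops included, and the job is handed in when it is done.

Besides the shell and the picture viewer there is one more tool, called after "Call:" in YAML: its name, and indented under it one key for each argument. jog_arm: Moves the arm, as the interface text tells. Its arguments: {"type":"object","properties":{"series":{"type":"array"}},"required":["series"]}

```bash
mkdir -p pics; python3 - <<'E'
from cell import *
import cv2,numpy as np
print(read_state())
for n in ["scene","top"]:
    d=get_image(n); cv2.imwrite(f"pics/{n}0.png",d["img"][:,:,::-1]); np.savez(f"{n}0.npz",**d)
    print(n,d["fovy"],d["cx"],d["cy"],np.round(d["cam_to_world"],3).tolist(),[k for k in d])
E
```

```text
{'clock': 0.0, 'qpos': array([-1.19477757,  0.6293726 ,  0.03844626,  1.51836468, -0.02700296,
        0.99628371, -0.01995442]), 'qd': array([ 2.34488179e-03,  2.94331151e-04,  4.32762745e-04,  9.19496304e-05,
        1.22813172e-03, -3.60390008e-04, -9.87823125e-04]), 'tau': array([ 4.33907035e-04, -5.63400328e+01,  1.22641202e+00, -1.93443167e+01,
        1.09209248e-02,  1.06598792e-02, -2.05241639e-05]), 'eef_pos': array([277.65935544, 587.07765233, 255.37302028]), 'tool_rot': array([-1.55695171,  1.56888614, -1.99872991]), 'force': array([ 0.34232911, -0.04495733,  0.18361108]), 'torque': array([-0.00382818,  0.02659316,  0.02208155]), 'width': 85.35415439698664}
scene 53.23780024400106 258.5568955243677 192.20990831185642 [[-0.775, 0.227, -0.59, -56.218], [-0.632, -0.303, 0.714, 615.708], [-0.017, 0.926, 0.378, 443.93], [0.0, 0.0, 0.0, 1.0]] ['img', 'range_z', 'fovy', 'cx', 'cy', 'cam_to_world']
top 43.126796315446505 253.0265078263747 197.20794151488232 [[0.023, 0.982, -0.188, 280.844], [-0.999, 0.027, 0.017, -32.821], [0.022, 0.188, 0.982, 1230.646], [0.0, 0.0, 0.0, 1.0]] ['img', 'range_z', 'fovy', 'cx', 'cy', 'cam_to_world']
```

```bash
python3 -c "
import cv2
for n in ['scene0','top0']: cv2.imwrite(f'pics/{n}b.png',cv2.resize(cv2.imread(f'pics/{n}.png'),(800,600)))"
```

```text
(no output)
```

View pics/scene0.png

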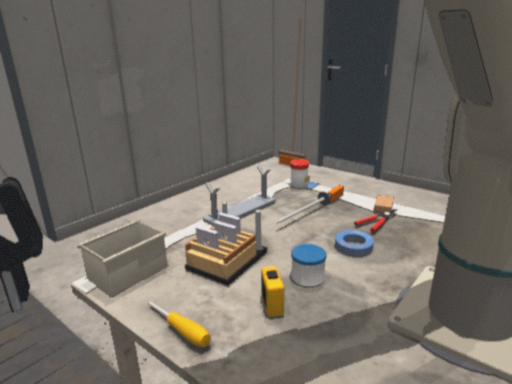

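View pics/top0b.png

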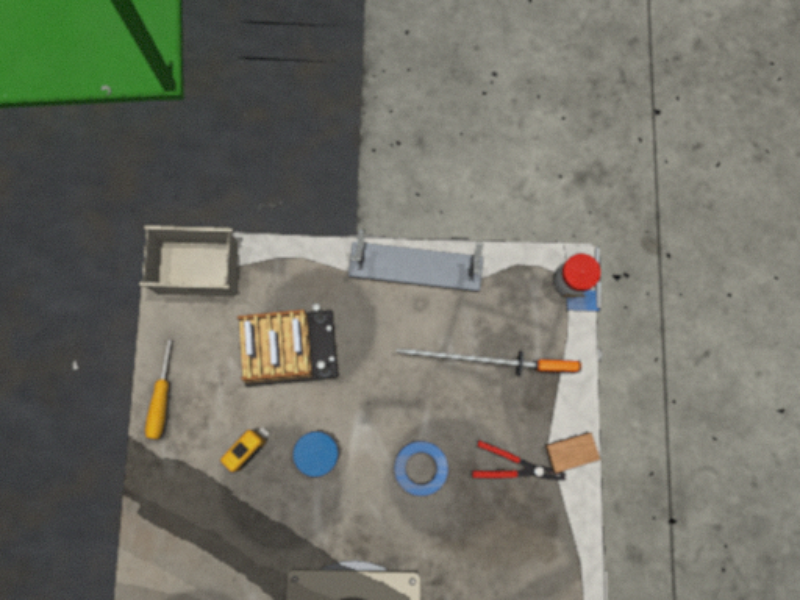

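The top view shows the rack at (290,345), with its posts on the right, so threading runs toward +y. The skewer lies from (400,352) to (580,366) with its handle to the right, the stand is at (415,265), the bin at (190,260) and the jar at (580,272).

```bash
cat > h.py <<'E'
import numpy as np,cv2
def load(n): return dict(np.load(n))
def foc(d): return 192/np.tan(np.radians(float(d["fovy"]))/2)
def cast(d,px,z):
    px=np.atleast_2d(px).astype(float); f=foc(d); T=d["cam_to_world"]
    r=np.c_[(px[:,0]-d["cx"])/f,-(px[:,1]-d["cy"])/f,-np.ones(len(px))]@T[:3,:3].T
    return T[:3,3]+r*((z-T[2,3])/r[:,2:])
def cloud(d):
    v,u=np.mgrid[:384,:512]; f=foc(d); Z=d["range_z"].astype(float)
    p=np.stack([(u-d["cx"])/f*Z,-(v-d["cy"])/f*Z,-Z],-1)
    return p@d["cam_to_world"][:3,:3].T+d["cam_to_world"][:3,3]
def proj(d,P):
    T=d["cam_to_world"]; c=(np.atleast_2d(P)-T[:3,3])@T[:3,:3]; f=foc(d)
    return np.c_[d["cx"]+f*c[:,0]/-c[:,2],d["cy"]-f*c[:,1]/-c[:,2]]
def comps(m,minA=6):
    n,l,s,c=cv2.connectedComponentsWithStats(m.astype(np.uint8),connectivity=8)
    return [(s[i,4],c[i],l==i) for i in range(1,n) if s[i,4]>=minA]
E
python3 - <<'E'
from h import *
np.set_printoptions(precision=1,suppress=True)
d=load("top0.npz"); im=d["img"]; hsv=cv2.cvtColor(im,cv2.COLOR_RGB2HSV); C=cloud(d)
def box(m,z):
    ys,xs=np.nonzero(m); p=cast(d,np.c_[xs,ys],z)[:,:2].astype(np.float32); return cv2.minAreaRect(p)
print("bench z",np.median(C[230:240,250:290,2]))
H,S,V=[hsv[...,i].astype(int) for i in range(3)]
org=(H>5)&(H<16)&(S>180)&(V>150)
for a,c,m in comps(org,20): print("orange",a,c,box(m,32),C[m][:,2].max())
Z=C[...,2]
roi=np.zeros(Z.shape,bool); roi[190:255,145:222]=1
for lo,hi,nm,z in [(80,100,"plates",95),(100,115,"posts",105),(50,72,"wood",61),(5,20,"base",12)]:
    for a,c,m in comps(roi&(Z>lo)&(Z<hi),4): print(nm,a,c,box(m,z),np.median(Z[m]))
wh=roi&(V>185)&(S<60)
for a,c,m in comps(wh,3): print("white",a,c,cast(d,c,95)[0],cast(d,c,105)[0],np.median(Z[m]),box(m,95))
roi[:]=0; roi[140:195,215:320]=1
for lo,hi,nm,z in [(60,120,"forks",106),(6,20,"sbase",12)]:
    for a,c,m in comps(roi&(Z>lo)&(Z<hi),4): print(nm,a,c,box(m,z),np.median(Z[m]))
red=(S>180)&((H<4)|(H>176))
for a,c,m in comps(red,40): print("red",a,cast(d,c,78))
a=cv2.resize(im[140:260,140:315],None,fx=4.4,fy=4.4,interpolation=cv2.INTER_CUBIC)
cv2.imwrite("pics/crop1.png",a[:,:,::-1])
E
```

```text
bench z -4.40234858734641
orange 136 [357.8 233.6] ((425.73663330078125, -315.73193359375), (62.53285217285156, 15.624277114868164), 88.61756134033203) 37.17157468150549
plates 11 [203.5 198.9] ((490.8408203125, 64.88099670410156), (5.410736560821533, 10.57310676574707), 28.77882957458496) 93.36844819695625
plates 85 [189.9 214.7] ((452.855224609375, 95.52361297607422), (50.83351516723633, 8.996736526489258), 7.027566432952881) 93.09599423636837
plates 98 [159.4 216.6] ((446.2120361328125, 166.57305908203125), (51.05875015258789, 10.048471450805664), 7.6811323165893555) 93.45005606636073
plates 88 [175.1 222.2] ((432.9846496582031, 129.28517150878906), (49.9968376159668, 9.368980407714844), 3.1085731983184814) 93.38930272044911
plates 7 [207. 235.] ((405.40667724609375, 53.071388244628906), (3.3384780883789062, 9.863014221191406), 47.08348083496094) 93.19408085187456
posts 19 [202.2 196.2] ((495.5008850097656, 67.24341583251953), (8.460794448852539, 10.064253807067871), 47.589595794677734) 102.79619844938884
posts 18 [205.3 233.1] ((408.2771301269531, 56.5416374206543), (8.2844209671
[... 1659 characters left out ...]
7121582), 2.382538080215454)
forks 89 [230.4 156.7] ((593.9209594726562, 3.9146766662597656), (11.542956352233887, 48.378379821777344), 85.01028442382812) 95.88113212975213
forks 91 [305.5 165.8] ((577.28369140625, -174.995361328125), (12.829228401184082, 47.72692108154297), 85.86245727539062) 93.48270622671816
sbase 1719 [265.7 170.6] ((586.1004028320312, -86.34781646728516), (219.25177001953125, 60.68293762207031), 84.88164520263672) 10.93516064106052
sbase 10 [308.4 166.7] ((597.936767578125, -195.8453369140625), (16.026830673217773, 2.6001486778259277), 0.12403137981891632) 10.602426573306843
red 408 [[ 567.9 -342.2   78. ]]
red 73 [[ 287.8 -212.5   78. ]]
red 89 [[ 254.9 -205.8   78. ]]
```

View pics/crop1.png

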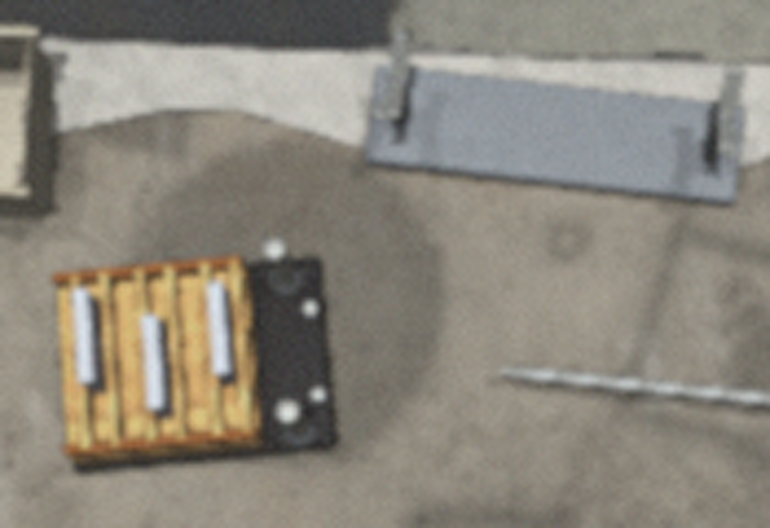

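```bash
cat >> h.py <<'E'
from scipy.spatial.transform import Rotation as Ro
def tool(s): return Ro.from_euler('xyz',s["tool_rot"]).as_matrix()
def plan(s,pos,yaw):
    """jog to TCP pos, tool down, with tool -/+z along skewer yaw (deg): total turn (deg, tool) and shift in the present tool frame and in the target frame"""
    R=tool(s); x=np.array([0,0,-1.]); u=np.array([np.cos(np.radians(yaw)),np.sin(np.radians(yaw)),0])
    best=None
    for sg in (1,-1):
        z=sg*u; Rt=np.c_[x,np.cross(z,x),z]; rv=np.degrees(Ro.from_matrix(R.T@Rt).as_rotvec())
        if best is None or np.linalg.norm(rv)<np.linalg.norm(best[0]): best=(rv,Rt,sg)
    rv,Rt,sg=best; dp=np.array(pos)-s["eef_pos"]
    print("TCP",s["eef_pos"].round(1),"turn",rv.round(2),"sg",sg,"shift now-frame",(R.T@dp).round(1),"target-frame",(Rt.T@dp).round(1))
E
python3 - <<'E'
from h import *
from cell import read_state
np.set_printoptions(precision=2,suppress=True)
d=load("top0.npz"); im=d["img"]; hsv=cv2.cvtColor(im,cv2.COLOR_RGB2HSV); H,S,V=[hsv[...,i].astype(int) for i in range(3)]
org=(H>3)&(H<20)&(S>130)&(V>90); org[:225]=0;org[:,:335]=0;org[245:]=0
ys,xs=np.nonzero(org); p=cast(d,np.c_[xs,ys],32)[:,:2]; c=p.mean(0); w,v=np.linalg.eigh(np.cov((p-c).T)); a=v[:,1]*np.sign(v[1,1])
print("handle c",c,"yaw",np.degrees(np.arctan2(a[1],a[0])),"ext",((p-c)@a).min(),((p-c)@a).max(),((p-c)@v[:,0]).min(),((p-c)@v[:,0]).max())
# wire: bright vs bench row centroid per column
pts=[]
for col in range(256,328,2):
    r0=224.5+(col-253.6)*(232-224.5)/(330-253.6); rows=np.arange(int(r0)-6,int(r0)+8)
    g=im[rows,col].astype(float).mean(1); g=g-np.median(g); wgt=np.clip(g-0.35*g.max(),0,None); pts.append((col,(wgt*rows).sum()/wgt.sum()))
q=cast(d,pts,21)[:,:2]; k=np.polyfit(q[:,1],q[:,0],1); r=q[:,0]-np.polyval(k,q[:,1]); k=np.polyfit(q[abs(r)<2,1],q[abs(r)<2,0],1)
print("wire slope yaw",90-np.degrees(np.arctan(k[0])),"x at y=-280.7,-50:",np.polyval(k,[-280.7,-50]),r.std())
s=read_state(); print(tool(s)); plan(s,[427,-316,130],88)
E
```

```text
handle c [ 425.22 -313.58] yaw 90.10284261445659 ext -35.975805784500565 31.650542874802195 -9.358934465658594 8.981309293478104
wire slope yaw 85.3260867582033 x at y=-280.7,-50: [427.06 445.92] 0.6292554174203843
[[-0.    0.43  0.9 ]
 [-0.    0.9  -0.43]
 [-1.   -0.    0.  ]]
TCP [277.7 587.2 255.5] turn [66.69  0.05  0.08] sg -1 shift now-frame [ 126.7 -752.4  521.1] target-frame [125.5 180.7 897.4]
```

Call:
jog_arm:
  series:
    - [[9.5, 0, 0], [0, 0, 0], -1]
    - [[9.5, 0, 0], [0, 0, 0], -1]
    - [[9.5, 0, 0], [0, 0, 0], -1]
    - [[9.5, 0, 0], [0, 0, 0], -1]
    - [[9.5, 0, 0], [0, 0, 0], -1]
    - [[9.5, 0, 0], [0, 0, 0], -1]
    - [[9.7, 0, 0], [0, 0, 0], -1]
    - [[0, 0, 0], [0, 20, 20], -1]

```text
clock: 1.1
eef_pos: [294.5, 568.5, 255.3]
tool_rot: [-1.48, 1.569, -3.083]
force: [0.8, 0.3, 0.4]
width: 85.3
```

Call:
jog_arm:
  series:
    - [[0, 0, 0], [0, 34, 42], -1]
    - [[0, 0, 0], [0, 34, 42], -1]
    - [[0, 0, 0], [0, 34, 42], -1]
    - [[0, 0, 0], [0, 34, 42], -1]
    - [[0, 0, 0], [0, 34, 42], -1]
    - [[0, 0, 0], [0, 34, 42], -1]
    - [[0, 0, 0], [0, 34, 42], -1]
    - [[0, 0, 0], [0, 34, 42], -1]

```text
clock: 2.1
eef_pos: [557.8, 220.2, 256.0]
tool_rot: [-1.46, 1.57, -3.066]
force: [0.4, 0.1, -0.3]
width: 85.0
```

Call:
jog_arm:
  series:
    - [[0, 0, 0], [0, 0, 58], -1]
    - [[0, 0, 0], [0, 0, 58], -1]
    - [[0, 0, 0], [0, 0, 58], -1]
    - [[0, 0, 0], [0, 0, 58], -1]
    - [[0, 0, 0], [0, 0, 58], -1]
    - [[0, 0, 0], [0, 0, 58], -1]
    - [[0, 0, 0], [0, 0, 58], -1]
    - [[0, 0, 0], [0, 0, 30], -1]

```text
clock: 3.1
eef_pos: [540.7, -218.2, 256.1]
tool_rot: [-0.378, 1.569, -1.988]
force: [-1.5, 1.0, 0.3]
width: 85.2
```

```bash
python3 -c "
from h import *
from cell import read_state
s=read_state(); print(s['clock'],s['qpos'],s['force']); plan(s,[425.3,-315.5,110],90)"
```

```text
3.1 [ 0.10754489  0.55339338  0.35495824  1.71737027 -0.23082654  0.91224337
  0.51631713] [-1.4898008   0.99560679  0.28103631]
TCP [ 540.7 -218.2  256.1] turn [-2.27  0.09  0.04] sg -1 shift now-frame [ 146.4 -111.3  101.5] target-frame [ 146.1 -115.4   97.3]
```

Call:
jog_arm:
  series:
    - [[-2.3, 0, 0], [0, 0, 0], -1]
    - [[0, 0, 0], [0, -38, 32], -1]
    - [[0, 0, 0], [20, -38, 32], -1]
    - [[0, 0, 0], [40, -39, 33], -1]
    - [[0, 0, 0], [43, 0, 0], -1]
    - [[0, 0, 0], [43, 0, 0], -1]
    - [[0, 0, 0], [0, 0, 0], -1]
    - [[0, 0, 0], [0, 0, 0], -1]

```text
clock: 4.1
eef_pos: [429.8, -310.2, 112.8]
tool_rot: [1.252, 1.57, -0.312]
force: [0.5, -0.7, -0.1]
width: 85.5
```

```bash
python3 - <<'E'
from h import *
from cell import *
s=read_state(); plan(s,[425.3,-315.5,30],90)
d=get_image("wrist"); np.savez("w1.npz",**d); im=d["img"]; cv2.imwrite("pics/w1.png",im[:,:,::-1])
np.set_printoptions(precision=2,suppress=True)
hsv=cv2.cvtColor(im,cv2.COLOR_RGB2HSV); H,S,V=[hsv[...,i].astype(int) for i in range(3)]
for a,c,m in comps((H>3)&(H<20)&(S>130)&(V>90),200):
    ys,xs=np.nonzero(m); p=cast(d,np.c_[xs,ys],32)[:,:2]; print(a,c,cv2.minAreaRect(p.astype(np.float32)))
E
```

```text
TCP [ 429.8 -310.2  112.8] turn [ 0.37  0.02 -0.07] sg -1 shift now-frame [82.8 -4.6  5.2] target-frame [82.8 -4.5  5.3]
1698 [253.73 213.8 ] ((426.04718017578125, -312.9468994140625), (67.97161102294922, 16.424104690551758), 89.40506744384766)
```

View pics/w1.png

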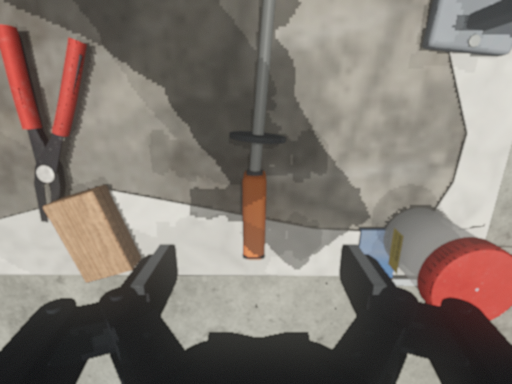

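The wrist view shows the orange handle at (254,214), running straight up the picture, with the wire leaning slightly right. The jaws straddle it, with the jar clear at (465,275).

Call:
jog_arm:
  series:
    - [[0.3, 0, 0], [20, -4, 4.3], -1]
    - [[0, 0, 0], [30, 0, 0], -1]
    - [[0, 0, 0], [22, 0, 0], -1]
    - [[0, 0, 0], [10, 0, 0], -1]
    - [[0, 0, 0], [0, 0, 0], -1]

```text
clock: 4.78
eef_pos: [425.4, -315.0, 30.4]
tool_rot: [1.04, 1.57, -0.531]
force: [0.6, -0.8, -0.5]
width: 85.6
```

Call:
jog_arm:
  series:
    - [[0, 0, 0], [0, 0, 0], 1]
    - [[0, 0, 0], [0, 0, 0], 1]
    - [[0, 0, 0], [0, 0, 0], 1]
    - [[0, 0, 0], [0, 0, 0], 1]
    - [[0, 0, 0], [0, 0, 0], 1]
    - [[0, 0, 0], [0, 0, 0], 1]

```text
clock: 5.52
eef_pos: [425.1, -315.0, 30.2]
tool_rot: [1.076, 1.57, -0.495]
force: [-0.8, 0.6, 5.1]
width: 17.2
```

Call:
jog_arm:
  series:
    - [[0, 0, 0], [-25, 0, 0], 1]
    - [[0, 0, 0], [-24, 0, 0], 1]
    - [[-4, 0, 0], [0, 0, 0], 1]
    - [[-4, 0, 0], [0, 25, -25], 1]
    - [[-4, 0, 0], [0, 25, -25], 1]
    - [[0, 0, 0], [0, 15, -15], 1]
    - [[0, 0, 0], [0, 0, 0], 1]
    - [[0, 0, 0], [0, 0, 0], 1]

```text
clock: 6.52
eef_pos: [479.9, -243.2, 78.6]
tool_rot: [-1.198, 1.569, -2.56]
force: [0.3, -0.5, -1.8]
width: 16.7
```

```bash
cat >> h.py <<'E'
RO=np.array([443.2,131.7]); RY=97.2
def u(a): a=np.radians(a); return np.array([np.cos(a),np.sin(a)])
def rack(p): q=np.asarray(p)[...,:2]-RO; return np.stack([q@u(RY),q@u(RY+90)],-1)
def yawof(s): z=-tool(s)[:,2]; return np.degrees(np.arctan2(z[1],z[0]))
def snap(n,name,get_image):
    d=get_image(n); np.savez(name+".npz",**d); return d
def wirefit(d,s,z,lo=80,hi=262):
    """wire centre line seen from above, by depth: pixels above z-12 within 40 mm of the expected line; returns points"""
    C=cloud(d); h=yawof(s); p0=s["eef_pos"][:2]; q=C[...,:2]-p0
    a=q@u(h); b=q@u(h+90); Z=C[...,2]
    m=(a>lo)&(a<hi+15)&(abs(b)<45)&(Z>z-12)&(Z<z+12)
    return m,a,b
E
python3 - <<'E'
from h import *
from cell import *
np.set_printoptions(precision=2,suppress=True)
s=read_state(); print(s["clock"],s["eef_pos"],yawof(s),tool(s)[:,0],s["force"],s["torque"])
d=snap("top","t1",get_image); z=s["eef_pos"][2]-9.2
m,a,b=wirefit(d,s,z)
ys,xs=np.nonzero(m); p=cast(d,np.c_[xs,ys],z)[:,:2]; h=yawof(s); q=p-s["eef_pos"][:2]; A=q@u(h);B=q@u(h+90)
for _ in range(3):
    k=np.polyfit(A,B,1); r=B-np.polyval(k,A); g=abs(r)<6; A,B=A[g],B[g]; p=p[g]
print("n",len(A),"bend deg",np.degrees(np.arctan(k[0])),"B at 35",np.polyval(k,35),"at 265",np.polyval(k,265),"max A",np.sort(A)[-5:],"z med near/far",[np.median(cloud(d)[...,2][m&(a>x)&(a<x+40)]) for x in (90,150,220)])
R=rack(p); kr=np.polyfit(R[:,0],R[:,1],1); print("wire in rack: slope deg",np.degrees(np.arctan(kr[0])),"tip x",np.sort(R[:,0])[-4:],"y at tip",np.polyval(kr,R[:,0].max()))
im=d["img"][130:265,140:340]; cv2.imwrite("pics/t1.png",cv2.resize(im,None,fx=4,fy=4,interpolation=cv2.INTER_CUBIC)[:,:,::-1])
E
```

```text
6.525 [ 479.9  -243.15   78.57] 101.92612606005375 [-0. -0. -1.] [ 0.26 -0.47 -1.75] [-0.09  0.02  0.03]
n 151 bend deg -4.4194483772015145 B at 35 -0.15431265664599936 at 265 -17.930383222238177 max A [253.21 253.64 255.58 256.   258.37] z med near/far [np.float64(nan), np.float64(70.81425703376237), np.float64(70.99215405900179)]
wire in rack: slope deg 0.28304078998853094 tip x [-122.39 -120.22 -120.   -117.6 ] y at tip 14.478102471012942
  return _methods._mean(a, axis=axis, dtype=dtype,
  ret = ret.dtype.type(ret / rcount)
```

View pics/t1.png

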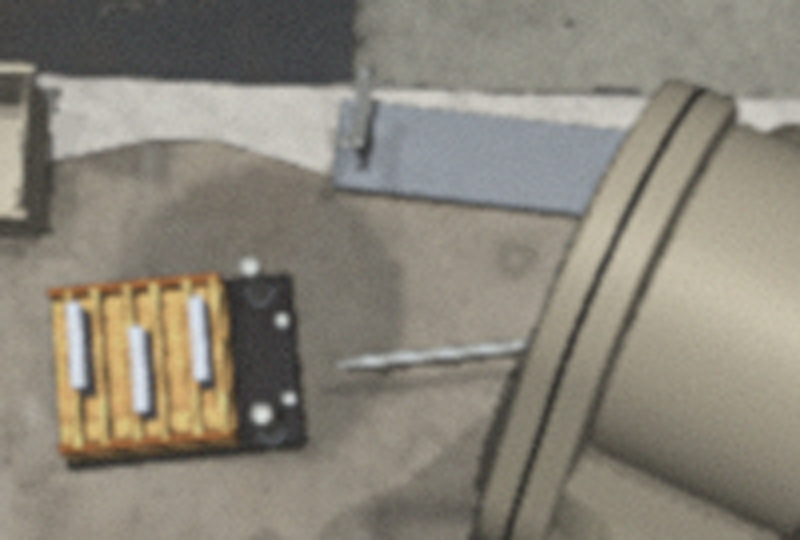

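The wire tip is at (340,365), pointing at the rack between the posts and nearly parallel to the threading axis.

Call:
jog_arm:
  series:
    - [[0.3, 0, 0], [-1, 10, 0.7], 1]
    - [[0, 0, 0], [0, 9.8, 0.8], 1]
    - [[0, 0, 0], [0, 1.5, -20], 1]
    - [[0, 0, 0], [0, 0.8, -10], 1]
    - [[0, 0, 0], [0, 0, 0], 1]
    - [[0, 0, 0], [0, 0, 0], 1]

```text
clock: 7.32
eef_pos: [496.7, -210.0, 79.9]
tool_rot: [0.005, 1.57, -1.362]
force: [0.4, 0.5, -1.4]
width: 16.9
```

```bash
cat >> h.py <<'E'
def report(get_image,read_state,name,tgt=None,zmin=None,xmax=-45):
    """wire line in rack frame from the top camera (bare part before rack x=xmax) and tip per robot geometry; jog shifts for a tip move tgt=(x,y) in rack frame"""
    s=read_state(); d=snap("top",name,get_image); z=s["eef_pos"][2]-9.2; h=yawof(s); p0=s["eef_pos"][:2]
    C=cloud(d); Z=C[...,2]; R=rack(C); rb=rack(p0+35*u(h)); 
    tip=rack(p0+35*u(h)+230*u(h-BEND))
    m=(R[...,0]>tip[0]-150)&(R[...,0]<min(tip[0]+8,xmax))&(abs(R[...,1]-tip[1])<15)&(Z>z-10)&(Z<z+10)
    ys,xs=np.nonzero(m); q=rack(cast(d,np.c_[xs,ys],z))
    for _ in range(3):
        k=np.polyfit(q[:,0],q[:,1],1); g=abs(q[:,1]-np.polyval(k,q[:,0]))<5; q=q[g]
    print("clock",s["clock"],"TCP",s["eef_pos"].round(1),"yaw",round(h,2),"F",s["force"].round(1),"w",round(s["width"],1))
    print("robot tip rack",tip.round(1),"| cam wire n",len(q),"slope",np.degrees(np.arctan(k[0])).round(2),"y at tip",np.polyval(k,tip[0]).round(1),"x seen",q[:,0].min().round(0),q[:,0].max().round(0),"Ztop",np.median(Z[m]).round(1))
    hs=cv2.cvtColor(d["img"],cv2.COLOR_RGB2HSV)
    for gx,n in ((-36,"A"),(0,"B"),(36,"C")):
        R95=rack(cast(d,np.c_[np.tile(np.arange(512),384),np.repeat(np.arange(384),512)],95)).reshape(384,512,2)
        w=(abs(R95[...,0]-gx)<9)&(abs(R95[...,1])<50)&(hs[...,2]>175)&(hs[...,1]<60)&(abs(Z-94)<7)
        if w.sum()>10: yy=R95[...,1][w]; print("plate",n,w.sum(),R95[w].mean(0).round(1),"mid",((np.percentile(yy,2)+np.percentile(yy,98))/2).round(1),"Z",np.median(Z[w]).round(1))
    return d,s
BEND=4.42
def sh(dx,dy,h):
    w=dx*u(RY)+dy*u(RY+90); return np.round([w@u(h-90),-w@u(h)],2)
E
python3 - <<'E'
from h import *
from cell import *
report(get_image,read_state,"t2")
E
```

```text
clock 7.325 TCP [ 496.7 -210.    79.9] yaw 101.68 F [ 0.4  0.5 -1.4] w 16.9
robot tip rack [-80.8  -7.2] | cam wire n 104 slope -0.11 y at tip -7.6 x seen -168.0 -86.0 Ztop 72.0
plate A 61 [-36.1  -6.9] mid -6.6 Z 93.9
plate B 61 [0.1 8.8] mid 8.9 Z 93.8
plate C 62 [35.9 -9.7] mid -9.1 Z 94.0
```

Call:
jog_arm:
  series:
    - [[0, 0, 0], [0, 0.1, -7], 1]
    - [[0, 0, 0], [0, 0.5, -7], 1]
    - [[0, 0, 0], [0, 0.5, -7], 1]
    - [[0, 0, 0], [0, 0.5, -7], 1]
    - [[0, 0, 0], [0, 0.5, -7], 1]
    - [[0, 0, 0], [0, 0.3, -4], 1]
    - [[0, 0, 0], [0, 0.2, -3], 1]
    - [[0, 0, 0], [0, 0.2, -3], 1]

```text
clock: 8.38
eef_pos: [490.3, -165.1, 79.8]
tool_rot: [0.155, 1.571, -1.212]
force: [0.2, -0.1, -2.2]
width: 16.9
```

```bash
python3 - <<'E'
from h import *
from cell import *
report(get_image,read_state,"t3")
E
```

```text
clock 8.375 TCP [ 490.3 -165.1   79.8] yaw 101.67 F [ 0.2 -0.1 -2.2] w 16.9
robot tip rack [-35.5  -6.6] | cam wire n 65 slope 0.23 y at tip -6.7 x seen -93.0 -45.0 Ztop 71.5
plate A 63 [-36.2  -6.6] mid -6.7 Z 94.0
plate B 62 [0.1 8.8] mid 8.9 Z 93.5
plate C 64 [35.9 -9.5] mid -9.1 Z 94.0
```

Call:
jog_arm:
  series:
    - [[0, 0, 0], [0, 0.3, -4], 1]
    - [[0, 0, 0], [0, 0.3, -4], 1]
    - [[0, 0, 0], [0, 0.3, -4], 1]
    - [[0, 0, 0], [0, 0.3, -4], 1]
    - [[0, 0, 0], [0, 0.3, -4], 1]
    - [[0, 0, 0], [0, 0.1, -2], 1]
    - [[0, 0, 0], [0, 0, 0], 1]

```text
clock: 9.3
eef_pos: [487.5, -143.0, 79.7]
tool_rot: [-2.176, 1.571, 2.741]
force: [0.3, -0.2, -1.6]
width: 16.8
```

```bash
python3 - <<'E'
from h import *
from cell import *
d,s=report(get_image,read_state,"t4")
print(sh(0,15.5,yawof(s)))
E
```

```text
clock 9.3 TCP [ 487.5 -143.    79.7] yaw 101.7 F [ 0.3 -0.2 -1.6] w 16.8
robot tip rack [-13.2  -6.4] | cam wire n 12 slope 29.15 y at tip 14.7 x seen -55.0 -47.0 Ztop 71.8
plate A 63 [-36.2  -6.6] mid -6.7 Z 94.1
plate B 63 [0.  8.8] mid 8.8 Z 94.1
plate C 64 [35.9 -9.5] mid -9.1 Z 93.8
[-15.45  -1.22]
```

Call:
jog_arm:
  series:
    - [[0, 0, 0], [0, -2.2, -0.2], 1]
    - [[0, 0, 0], [0, -2.2, -0.2], 1]
    - [[0, 0, 0], [0, -2.2, -0.2], 1]
    - [[0, 0, 0], [0, -2.2, -0.2], 1]
    - [[0, 0, 0], [0, -2.2, -0.2], 1]
    - [[0, 0, 0], [0, -2.2, -0.1], 1]
    - [[0, 0, 0], [0, -2.1, -0.1], 1]
    - [[0, 0, 0], [0, 0, 0], 1]

```text
clock: 10.35
eef_pos: [471.9, -145.2, 79.8]
tool_rot: [-1.979, 1.57, 2.937]
force: [1.2, 0.5, -1.1]
width: 17.2
```

```bash
python3 - <<'E'
from h import *
from cell import *
d,s=report(get_image,read_state,"t5")
E
```

```text
clock 10.35 TCP [ 471.9 -145.2   79.8] yaw 101.68 F [ 1.2  0.5 -1.1] w 17.2
robot tip rack [-13.4   9.2] | cam wire n 29 slope -0.76 y at tip 8.4 x seen -65.0 -46.0 Ztop 72.2
plate A 64 [-35.9   5.5] mid 5.5 Z 93.7
plate B 63 [0.  8.8] mid 8.8 Z 94.1
plate C 64 [35.9 -9.5] mid -9.1 Z 94.1
```

Call:
jog_arm:
  series:
    - [[0, 0, 0], [0, 0.3, -4], 1]
    - [[0, 0, 0], [0, 0.2, -3], 1]
    - [[0, 0, 0], [0, 0.2, -3], 1]
    - [[0, 0, 0], [0, 0.2, -3], 1]
    - [[0, 0, 0], [0, 0.2, -3], 1]

```text
clock: 11.02
eef_pos: [470.0, -129.0, 79.8]
tool_rot: [-2.567, 1.571, 2.349]
force: [-0.2, 0.6, -0.6]
width: 17.0
```

```bash
python3 - <<'E'
from h import *
from cell import *
d,s=report(get_image,read_state,"t6")
E
```

```text
Traceback (most recent call last):
  File "h.py", line 49, in report
    k=np.polyfit(q[:,0],q[:,1],1); g=abs(q[:,1]-np.polyval(k,q[:,0]))<5; q=q[g]
TypeError: expected non-empty vector for x
```

Call:
jog_arm:
  series:
    - [[0, 0, 0], [0, 0.3, -4], 1]
    - [[0, 0, 0], [0, 0.3, -4], 1]
    - [[0, 0, 0], [0, 0.3, -4], 1]
    - [[0, 0, 0], [0, 0.3, -4], 1]
    - [[0, 0, 0], [0, 0.2, -3], 1]
    - [[0, 0, 0], [0, 0, 0], 1]

```text
clock: 11.82
eef_pos: [467.6, -110.1, 79.8]
tool_rot: [2.367, 1.571, 1.001]
force: [-0.1, 0.0, -2.0]
width: 17.1
```

```bash
sed -i 's/    for _ in range(3):\n        k=np.polyfit(q/&/; s/^    for _ in range(3):$/    k=np.zeros(2); q=q if len(q)>8 else np.array([[0,0],[1,0.]])\n    for _ in range(3):/' h.py; python3 - <<'E'
from h import *
from cell import *
d,s=report(get_image,read_state,"t7")
print(sh(0,-18,yawof(s)))
E
```

```text
clock 11.825 TCP [ 467.6 -110.1   79.8] yaw 101.71 F [-0.1  0.  -2. ] w 17.1
robot tip rack [22.   9.2] | cam wire n 2 slope 0.0 y at tip 0.0 x seen 0.0 1.0 Ztop nan
plate B 63 [0.  8.8] mid 8.8 Z 94.6
plate C 63 [35.9 -9.6] mid -9.1 Z 93.8
[17.94  1.41]
  return _methods._mean(a, axis=axis, dtype=dtype,
  ret = ret.dtype.type(ret / rcount)
```

Call:
jog_arm:
  series:
    - [[0, 0, 0], [0, 2.4, 0.2], 1]
    - [[0, 0, 0], [0, 2.4, 0.2], 1]
    - [[0, 0, 0], [0, 2.4, 0.2], 1]
    - [[0, 0, 0], [0, 2.4, 0.2], 1]
    - [[0, 0, 0], [0, 2.4, 0.2], 1]
    - [[0, 0, 0], [0, 2.4, 0.2], 1]
    - [[0, 0, 0], [0, 2.3, 0.2], 1]
    - [[0, 0, 0], [0, 1.8, 0.1], 1]

```text
clock: 12.88
eef_pos: [486.2, -108.0, 79.8]
tool_rot: [2.327, 1.571, 0.96]
force: [-0.5, -0.7, -1.5]
width: 17.0
```

Call:
jog_arm:
  series:
    - [[0, 0, 0], [0, 0, 0], 1]

```text
clock: 13.0
eef_pos: [486.2, -108.0, 79.8]
tool_rot: [1.255, 1.571, -0.112]
force: [0.0, -0.1, -1.7]
width: 17.0
```

```bash
python3 -W ignore - <<'E'
from h import *
from cell import *
d,s=report(get_image,read_state,"t8")
E
```

```text
clock 13.0 TCP [ 486.2 -108.    79.8] yaw 101.68 F [ 0.  -0.1 -1.7] w 17.0
robot tip rack [21.6 -9.7] | cam wire n 2 slope 0.0 y at tip 0.0 x seen 0.0 1.0 Ztop nan
plate C 63 [35.9 -9.2] mid -9.1 Z 93.9
```

Call:
jog_arm:
  series:
    - [[0, 0, 0], [0, 0.2, -4], 1]
    - [[0, 0, 0], [0, 0.2, -3], 1]
    - [[0, 0, 0], [0, 0.2, -3], 1]
    - [[0, 0, 0], [0, 0.2, -3], 1]
    - [[0, 0, 0], [0, 0.2, -3], 1]

```text
clock: 13.68
eef_pos: [483.7, -91.9, 79.8]
tool_rot: [2.74, 1.571, 1.373]
force: [-0.1, -0.2, -1.8]
width: 16.7
```

```bash
python3 -W ignore - <<'E'
from h import *
from cell import *
d,s=report(get_image,read_state,"t9")
E
```

```text
clock 13.675 TCP [483.7 -91.9  79.8] yaw 101.69 F [-0.1 -0.2 -1.8] w 16.7
robot tip rack [37.9 -9.2] | cam wire n 2 slope 0.0 y at tip 0.0 x seen 0.0 1.0 Ztop nan
```

Call:
jog_arm:
  series:
    - [[0, 0, 0], [0, 0.5, -6], 1]
    - [[0, 0, 0], [0, 0.4, -6], 1]
    - [[0, 0, 0], [0, 0.5, -6], 1]
    - [[0, 0, 0], [0, 0.4, -6], 1]
    - [[0, 0, 0], [0, 0.5, -6], 1]
    - [[0, 0, 0], [0, 0.4, -6], 1]
    - [[0, 0, 0], [0, 0.5, -6], 1]

```text
clock: 14.6
eef_pos: [478.3, -50.0, 79.8]
tool_rot: [-2.794, 1.571, 2.123]
force: [0.1, -0.3, -1.5]
width: 17.1
```

Call:
jog_arm:
  series:
    - [[0, 0, 0], [0, 0.5, -6], 1]
    - [[0, 0, 0], [0, 0.4, -6], 1]
    - [[0, 0, 0], [0, 0.5, -6], 1]
    - [[0, 0, 0], [0, 0.4, -6], 1]
    - [[0, 0, 0], [0, 0.5, -6], 1]
    - [[0, 0, 0], [0, 0.4, -6], 1]
    - [[0, 0, 0], [0, 0.3, -4], 1]
    - [[0, 0, 0], [0, 0, 0], 1]

```text
clock: 15.6
eef_pos: [473.2, -10.3, 79.7]
tool_rot: [-2.661, 1.571, 2.256]
force: [0.3, -0.2, -1.3]
width: 17.3
```

```bash
python3 -W ignore - <<'E'
from h import *
from cell import *
d,s=report(get_image,read_state,"t10")
d=snap("scene","s10",get_image); im=d["img"][150:290,160:360]; cv2.imwrite("pics/s10.png",cv2.resize(im,None,fx=4,fy=4,interpolation=cv2.INTER_CUBIC)[:,:,::-1])
E
```

```text
clock 15.6 TCP [473.2 -10.3  79.7] yaw 101.72 F [ 0.3 -0.2 -1.3] w 17.3
robot tip rack [120.3  -8.8] | cam wire n 2 slope 0.0 y at tip 0.0 x seen 0.0 1.0 Ztop nan
```

View pics/s10.png

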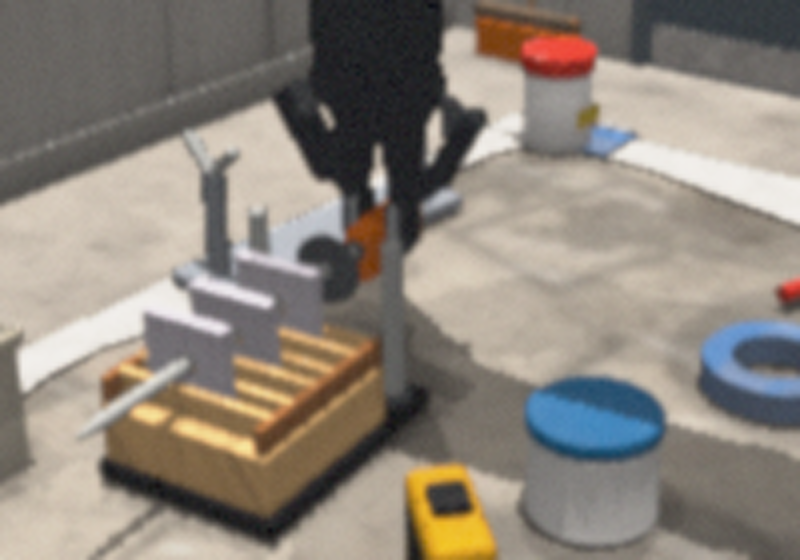

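The wire comes out through all three plates, with its tip at (85,435). I'm lifting now.

Call:
jog_arm:
  series:
    - [[0, 0, 0], [-3, 0, 0], 1]
    - [[0, 0, 0], [-5, 0, 0], 1]
    - [[0, 0, 0], [-6, 0, 0], 1]
    - [[0, 0, 0], [-6, 0, 0], 1]
    - [[0, 0, 0], [-6, 0, 0], 1]
    - [[0, 0, 0], [-6, 0, 0], 1]
    - [[0, 0, 0], [-6, 0, 0], 1]
    - [[0, 0, 0], [-6, 0, 0], 1]

```text
clock: 16.7
eef_pos: [473.2, -10.6, 124.2]
tool_rot: [-1.746, 1.571, -3.113]
force: [0.1, -0.1, -3.1]
width: 16.9
```

Call:
jog_arm:
  series:
    - [[0, 0, 0], [-7, 0, 0], 1]
    - [[0, 0, 0], [-7, 0, 0], 1]
    - [[0, 0, 0], [-7, 0, 0], 1]
    - [[0, 0, 0], [-7, 0, 0], 1]
    - [[0, 0, 0], [-7, 0, 0], 1]
    - [[0, 0, 0], [-7, 0, 0], 1]
    - [[0, 0, 0], [-4, 0, 0], 1]
    - [[0, 0, 0], [0, 0, 0], 1]

```text
clock: 17.7
eef_pos: [473.4, -10.6, 170.0]
tool_rot: [1.413, 1.57, 0.046]
force: [0.2, -0.4, -3.7]
width: 16.9
```

```bash
python3 -W ignore - <<'E'
from h import *
from cell import *
s=read_state(); print(s["force"],s["torque"],s["width"])
h=84.88+BEND; S=np.array([586.1,-86.3]); ust=u(84.88)
# bend point (skewer x=35) at stand x=-105
P=S-105*ust-35*u(h); print("handle yaw",h,"TCP xy at rest",P)
plan(s,[*P,s["eef_pos"][2]],h)
d=snap("scene","s11",get_image); im=d["img"][120:270,140:340]; cv2.imwrite("pics/s11.png",cv2.resize(im,None,fx=4,fy=4,interpolation=cv2.INTER_CUBIC)[:,:,::-1])
E
```

```text
[ 0.17097269 -0.37496614 -3.69496344] [-0.26210598 -0.09333908 -0.00547015] 16.900425823540587
handle yaw 89.3 TCP xy at rest [ 576.30199756 -225.87843529]
TCP [473.4 -10.6 170. ] turn [12.39  0.   -0.03] sg -1 shift now-frame [1.000e-01 5.720e+01 2.316e+02] target-frame [  0.  105.5 214. ]
```

View pics/s11.png

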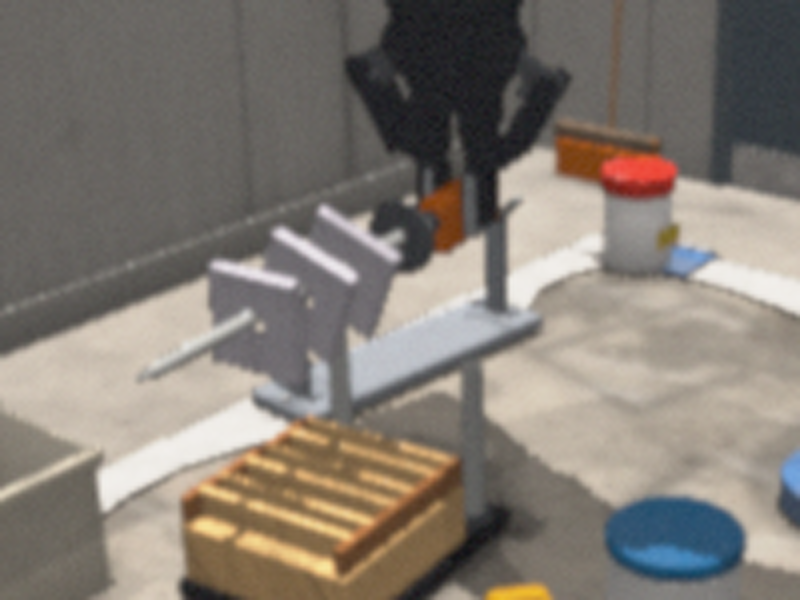

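All three plates hang on the wire clear of the rack. I'm carrying them to the stand.

Call:
jog_arm:
  series:
    - [[2.5, 0, 0], [0, 0, 0], 1]
    - [[2.5, 0, 0], [0, 0, 0], 1]
    - [[2.5, 0, 0], [0, 0, 0], 1]
    - [[2.5, 0, 0], [0, 0, 0], 1]
    - [[2.4, 0, 0], [0, 0, 0], 1]
    - [[0, 0, 0], [0, 4, 8], 1]
    - [[0, 0, 0], [0, 6, 12], 1]
    - [[0, 0, 0], [0, 7, 14], 1]

```text
clock: 18.75
eef_pos: [490.4, -46.1, 169.8]
tool_rot: [0.927, 1.57, -0.656]
force: [0.4, 0.7, -2.9]
width: 17.2
```

Call:
jog_arm:
  series:
    - [[0, 0, 0], [0, 7.4, 15], 1]
    - [[0, 0, 0], [0, 7.4, 15], 1]
    - [[0, 0, 0], [0, 7.4, 15], 1]
    - [[0, 0, 0], [0, 7.4, 15], 1]
    - [[0, 0, 0], [0, 7.4, 15], 1]
    - [[0, 0, 0], [0, 7.4, 15], 1]
    - [[0, 0, 0], [0, 7.4, 15], 1]
    - [[0, 0, 0], [0, 7.4, 15], 1]

```text
clock: 19.75
eef_pos: [548.0, -166.5, 169.7]
tool_rot: [-1.539, 1.571, -3.122]
force: [0.9, -0.5, -2.8]
width: 17.0
```

Call:
jog_arm:
  series:
    - [[0, 0, 0], [0, 7.4, 15], 1]
    - [[0, 0, 0], [0, 7.4, 15], 1]
    - [[0, 0, 0], [0, 6, 12], 1]
    - [[0, 0, 0], [0, 5, 10], 1]
    - [[0, 0, 0], [0, 3, 6], 1]
    - [[0, 0, 0], [0, 0, 0], 1]
    - [[0, 0, 0], [0, 0, 0], 1]

```text
clock: 20.62
eef_pos: [575.4, -223.2, 169.7]
tool_rot: [-2.545, 1.57, 2.156]
force: [-0.4, 0.2, -2.0]
width: 17.1
```

```bash
python3 -W ignore - <<'E'
from h import *
from cell import *
np.set_printoptions(precision=2,suppress=True)
s=read_state(); print(s["clock"],s["force"],s["width"])
plan(s,[576.3,-225.9,100],89.3)
S=np.array([586.1,-86.3]); st=lambda p:np.stack([(np.asarray(p)[...,:2]-S)@u(84.88),(np.asarray(p)[...,:2]-S)@u(174.88)],-1)
h=yawof(s); b=s["eef_pos"][:2]+35*u(h); print("stand frame: tcp",st(s["eef_pos"]),"bend",st(b),"tip",st(b+230*u(h-BEND)))
d=snap("top","t12",get_image); z=s["eef_pos"][2]-9.2; C=cloud(d); Q=st(C); Z=C[...,2]
m=(Q[...,0]>75)&(Q[...,0]<135)&(abs(Q[...,1])<20)&(abs(Z-z-2)<9); ys,xs=np.nonzero(m); q=st(cast(d,np.c_[xs,ys],z))
if len(q)>8: k=np.polyfit(q[:,0],q[:,1],1); print("cam wire",len(q),"y at 92",np.polyval(k,92),"x",q[:,0].min(),q[:,0].max(),"Z",[np.median(Z[m&(abs(Q[...,0]-x)<8)]) for x in (85,100,115)],"axis",z)
e=snap("scene","s12",get_image); C=cloud(e); Q=st(C); Z=C[...,2]
# plates from scene/top cloud
for nm,cl in (("top",cloud(d)),("scene",C)):
    Q=st(cl); Z=cl[...,2]; m=(abs(Q[...,0])<130)&(abs(Q[...,1])<40)&(Z>z-40)&(Z<z+40)&(abs(Z-z)>8); print(nm,np.histogram(Q[...,0][m],np.arange(-100,101,8)))
im=e["img"][100:250,140:340]; cv2.imwrite("pics/s12.png",cv2.resize(im,None,fx=4,fy=4,interpolation=cv2.INTER_CUBIC)[:,:,::-1])
E
```

```text
20.625 [-0.41  0.21 -2.03] 17.071822508863924
TCP [ 575.4 -223.2  169.7] turn [ 0.02 -0.04  0.03] sg -1 shift now-frame [69.6  1.   2.7] target-frame [69.7  0.9  2.7]
stand frame: tcp [-137.31   -1.55] bend [-102.42    1.16] tip [127.58   1.25]
top (array([ 0,  0,  0,  0,  0,  0,  0,  0,  0,  0,  0,  0,  0,  0,  0,  0,  0,
       28, 21,  0,  0,  0,  0,  0,  0]), array([-100,  -92,  -84,  -76,  -68,  -60,  -52,  -44,  -36,  -28,  -20,
        -12,   -4,    4,   12,   20,   28,   36,   44,   52,   60,   68,
         76,   84,   92,  100]))
scene (array([  0,   0,  40,  31,   0,   0,   0,   0,  27, 139,   0,   0,  13,
       164,   7,   0,   0,  32, 186,   0,   0,   0,   0,   0,   0]), array([-100,  -92,  -84,  -76,  -68,  -60,  -52,  -44,  -36,  -28,  -20,
        -12,   -4,    4,   12,   20,   28,   36,   44,   52,   60,   68,
         76,   84,   92,  100]))
```

View pics/s12.png

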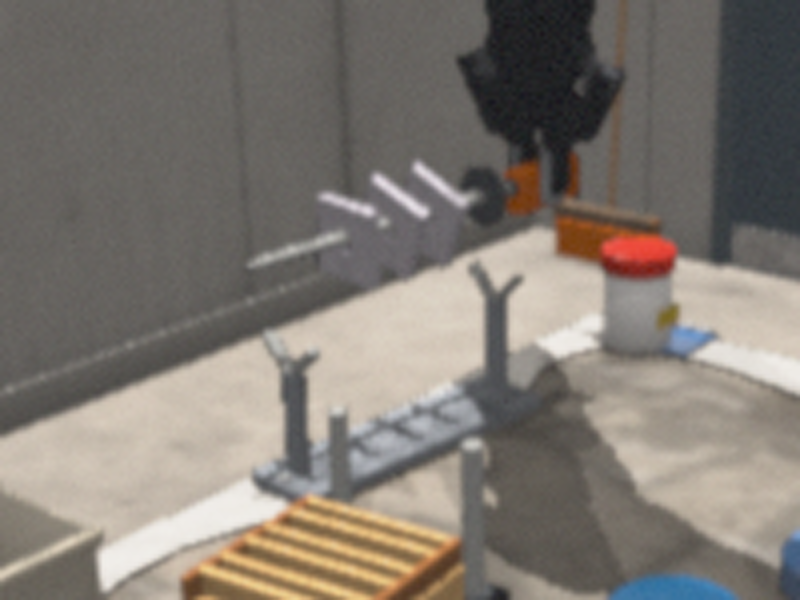

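The plates are spaced along the wire above the stand, between the forks, so I can lower.

Call:
jog_arm:
  series:
    - [[0, 0, 0], [5, 0.9, 2.7], 1]
    - [[0, 0, 0], [10, 0, 0], 1]
    - [[0, 0, 0], [10, 0, 0], 1]
    - [[0, 0, 0], [10, 0, 0], 1]
    - [[0, 0, 0], [10, 0, 0], 1]
    - [[0, 0, 0], [10, 0, 0], 1]
    - [[0, 0, 0], [7, 0, 0], 1]
    - [[0, 0, 0], [4, 0, 0], 1]

```text
clock: 21.72
eef_pos: [576.3, -226.6, 103.3]
tool_rot: [-1.97, 1.57, 2.73]
force: [-0.5, -1.0, -3.4]
width: 17.0
```

```bash
python3 -W ignore - <<'E'
from h import *
from cell import *
s=read_state(); print(s["clock"],s["force"],s["torque"]); plan(s,[576.3,-225.9,99],89.3)
E
```

```text
21.725 [-0.48755877 -1.01916089 -3.36055624] [-0.22906065  0.04780041  0.03111488]
TCP [ 576.3 -226.6  103.3] turn [-0.01 -0.01  0.02] sg -1 shift now-frame [ 4.3 -0.  -0.7] target-frame [ 4.3 -0.  -0.7]
```

Call:
jog_arm:
  series:
    - [[0, 0, 0], [1.5, 0, 0], 1]
    - [[0, 0, 0], [1, 0, 0], 1]
    - [[0, 0, 0], [0, 0, 0], 1]

```text
clock: 22.1
eef_pos: [576.5, -226.7, 101.4]
tool_rot: [1.355, 1.57, -0.228]
force: [0.2, -0.8, -2.6]
width: 17.1
```

Call:
jog_arm:
  series:
    - [[0, 0, 0], [1, 0, 0], 1]
    - [[0, 0, 0], [0, 0, 0], 1]

```text
clock: 22.35
eef_pos: [576.7, -226.7, 100.5]
tool_rot: [1.408, 1.57, -0.175]
force: [0.5, -0.3, -1.8]
width: 17.0
```

Call:
jog_arm:
  series:
    - [[0, 0, 0], [1, 0, 0], 1]
    - [[0, 0, 0], [0, 0, 0], 1]

```text
clock: 22.6
eef_pos: [577.1, -226.8, 99.7]
tool_rot: [1.383, 1.569, -0.2]
force: [1.1, -0.1, -0.4]
width: 17.3
```

```bash
python3 -W ignore - <<'E'
from h import *
from cell import *
s=read_state(); print(s["clock"],s["eef_pos"],s["force"],s["torque"])
e=snap("scene","s13",get_image)
im=e["img"][130:280,140:340]; cv2.imwrite("pics/s13.png",cv2.resize(im,None,fx=4,fy=4,interpolation=cv2.INTER_CUBIC)[:,:,::-1])
E
```

```text
22.6 [ 577.08343476 -226.78692467   99.73516932] [ 1.12653439 -0.06099598 -0.43158662] [-0.03428051 -0.19920338  0.01785135]
```

View pics/s13.png

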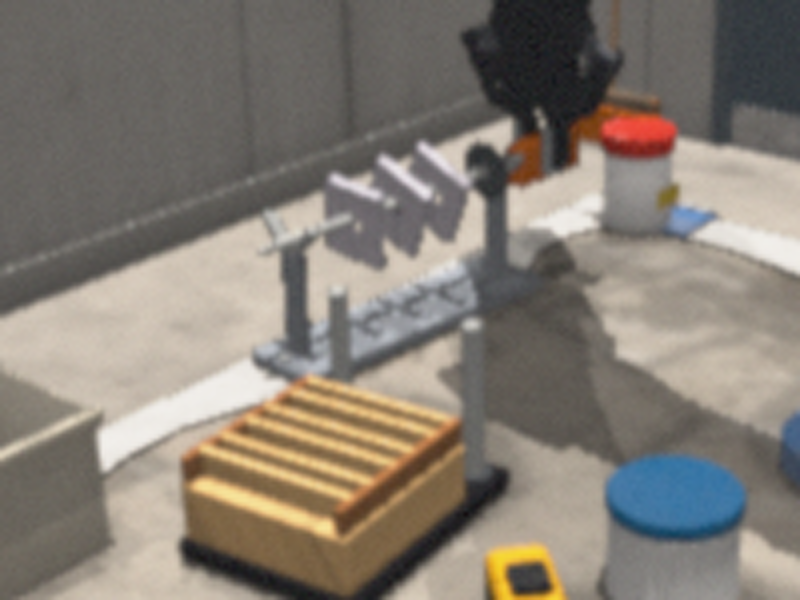

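The wire sits in both notches, with the far fork at (290,240), and the load is coming off the wrist. I'll ease down a little more and release.

Call:
jog_arm:
  series:
    - [[0, 0, 0], [0.5, 1, 0], 1]
    - [[0, 0, 0], [0, 0, 0], 1]

```text
clock: 22.9
eef_pos: [577.7, -226.8, 99.1]
tool_rot: [1.094, 1.57, -0.489]
force: [-0.4, -0.8, 2.1]
width: 16.9
```

Call:
jog_arm:
  series:
    - [[0, 0, 0], [0, 0, 0], 0.6]
    - [[0, 0, 0], [0, 0, 0], 0.3]
    - [[0, 0, 0], [0, 0, 0], 0]
    - [[0, 0, 0], [0, 0, 0], -0.3]
    - [[0, 0, 0], [0, 0, 0], -0.3]
    - [[0, 0, 0], [0, 0, 0], -0.3]

```text
clock: 23.65
eef_pos: [577.4, -226.7, 98.7]
tool_rot: [-2.075, 1.571, 2.625]
force: [-0.1, 0.1, 0.7]
width: 55.6
```

Call:
jog_arm:
  series:
    - [[0, 0, 0], [-10, 0, 0], -0.3]
    - [[0, 0, 0], [-20, 0, 0], -0.3]
    - [[0, 0, 0], [-30, 0, 0], -0.3]
    - [[0, 0, 0], [-40, 0, 0], -0.3]
    - [[0, 0, 0], [-40, 0, 0], -0.3]
    - [[0, 0, 0], [0, -30, 40], -0.3]
    - [[0, 0, 0], [0, -40, 40], -0.3]
    - [[0, 0, 0], [0, -40, 40], -0.3]

```text
clock: 24.65
eef_pos: [464.9, -346.4, 239.8]
tool_rot: [0.879, 1.569, -0.704]
force: [0.6, -0.9, -1.9]
width: 55.4
```

Call:
jog_arm:
  series:
    - [[0, 0, 0], [0, -40, 0], -0.3]
    - [[0, 0, 0], [0, 0, 0], -0.3]
    - [[0, 0, 0], [0, 0, 0], -0.3]
    - [[0, 0, 0], [0, 0, 0], -0.3]
    - [[0, 0, 0], [0, 0, 0], -0.3]
    - [[0, 0, 0], [0, 0, 0], -0.3]
    - [[0, 0, 0], [0, 0, 0], -0.3]
    - [[0, 0, 0], [0, 0, 0], -0.3]

```text
clock: 25.65
eef_pos: [426.0, -344.8, 238.7]
tool_rot: [-1.718, 1.571, 2.982]
force: [-0.7, 0.6, -0.1]
width: 55.6
```

```bash
python3 -W ignore - <<'E'
from h import *
from cell import *
np.set_printoptions(precision=1,suppress=True)
s=read_state(); print(s["clock"],s["eef_pos"],s["force"])
S=np.array([586.1,-86.3]); st=lambda p:np.stack([(np.asarray(p)[...,:2]-S)@u(84.88),(np.asarray(p)[...,:2]-S)@u(174.88)],-1)
d=snap("top","t14",get_image); e=snap("scene","s14",get_image)
for nm,v in (("top",d),("scene",e)):
    C=cloud(v); Q=st(C); Z=C[...,2]
    hs=cv2.cvtColor(v["img"],cv2.COLOR_RGB2HSV); org=(hs[...,0]>3)&(hs[...,0]<20)&(hs[...,1]>130)&(hs[...,2]>80)&(abs(Q[...,0]+140)<60)&(abs(Q[...,1])<40)&(Z>50)
    print(nm,"handle x range",np.percentile(Q[org][:,0],[2,98]),"y",np.percentile(Q[org][:,1],[2,98]),"Z",np.percentile(Z[org],[2,50,98]),"Z(x) slope deg",np.degrees(np.arctan(np.polyfit(Q[org][:,0],Z[org],1)[0])))
    m=(abs(Q[...,0])<83)&(abs(Q[...,1])<45)&(Z>45)&(Z<135); print(np.histogram(Q[...,0][m],np.arange(-84,85,8)))
    print("plate Z range",np.percentile(Z[m],[1,99]))
im=e["img"][130:280,140:340]; a=cv2.resize(im,(400,300)); b=cv2.resize(d["img"][130:250,140:380],(800,400)); cv2.imwrite("pics/f.png",np.vstack([np.hstack([cv2.resize(e["img"][130:230,190:340],(800,533))])])[:,:,::-1])
E
```

```text
25.65 [ 426.  -344.8  238.7] [-0.7  0.6 -0.1]
top handle x range [-173.5 -110.7] y [-12.5   6.4] Z [ 82.7  98.3 103.8] Z(x) slope deg -1.015217541022143
(array([43, 13,  9, 11, 12, 12, 90, 10, 12, 11, 54, 39, 11,  9, 17, 83,  9,
       11, 11, 12, 10]), array([-84, -76, -68, -60, -52, -44, -36, -28, -20, -12,  -4,   4,  12,
        20,  28,  36,  44,  52,  60,  68,  76,  84]))
plate Z range [ 67.1 118. ]
scene handle x range [-176.2 -108.9] y [-10.7   7.8] Z [ 76.5  91.4 101.1] Z(x) slope deg -3.5341398670654516
(array([114,   4,   7,   0,   0,   3, 134,  72,   0,   0,  52, 183,   4,
         0,   4, 147, 124,   7,  10,   2,   0]), array([-84, -76, -68, -60, -52, -44, -36, -28, -20, -12,  -4,   4,  12,
        20,  28,  36,  44,  52,  60,  68,  76,  84]))
plate Z range [ 59.1 116.4]
```

View pics/f.png

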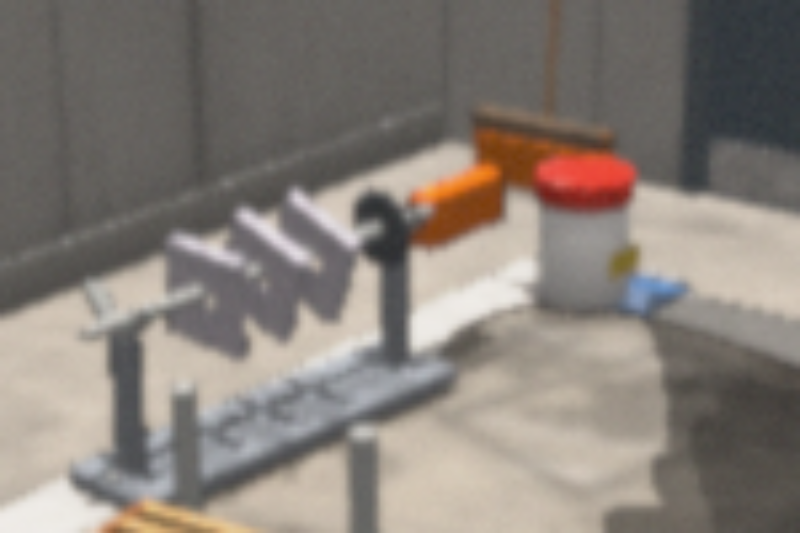

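```bash
python3 -c "
from cell import *
print(read_state()['clock'],finish_job())"
```

```text
the job is handed in; nothing more can be done
25.75 None
```

The skewer now lies in both notches of the grey stand, with all three plates hanging between the forks. I handed the job in at 25.75 s on the robot's clock.

- **Wire bend:** I measured it with the top camera and did not feel it against a post. It came to about -4.4°. The camera and the arm's own geometry agreed on the tip to about 0.4 mm.
- **Threading:** I pushed the threaded plates sideways to bring the tip in line with each next hole. The measured tool force stayed below 3 N throughout.
- **Carry and laying:** The plates were lifted together. I lowered the skewer until the wrist force dropped as the notches took the load, then released it and backed the arm off.

Last checks, from the top and scene cameras:
- **Handle:** its middle is about 142 mm before the stand's middle and within about 3 mm of its centreline. Its top is about 100 mm high, so the origin is at about 89 mm.
- **Plates:** they sit at roughly x = -29, +5 and +43 mm in the stand's frame.
- **Bystanders:** the arm stayed clear of the jar and the bin. I did not measure their positions again afterwards.

Two points are less certain:
- **Level:** the tilt readings of the handle disagreed, about -1° from the top camera and -3.5° from the scene camera. The scene value mixes in the handle's side faces, so I trusted the top camera, with the wire visibly seated in both notches.
- **Stand direction:** the stand looks symmetric, so its +x could not be read from the images. I took it to point towards world +y, the threading direction.

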